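Clamp a circuit module in the repair fixture

ROBOT

A 6-joint arm with a two-finger parallel gripper is mounted at the origin on the work surface. World frame = base frame: x ahead of the robot, y to its left, z up, the work surface at z = 0. Lengths are in mm, angles in rad, forces in N, time in s.
With the tool pointing down it reaches from about 350 to 775 mm from the base axis. Payload 7.3 kg.
Tool frame: the origin (TCP) lies midway between the tips of the shut fingers; the grasp point (between the pads) lies 19 mm behind it; z points along the fingers, x is the direction in which the jaws open and shut, and the axes are right-handed (so a half turn about z gives the same grasp; the last joint's range is limited). The gripper opens to 92 mm and grips with 3 to 60 N. Pads are 19 mm wide; open, the fingers measure 130 mm over their backs; the gripper's body (75 mm by 190 mm) begins 47 mm behind the grasp point.
Start: joints at [0.973, 0.342, 1.524, -0, 1.275, -0.146], TCP at [229.196, 472.349, 226.741] pointing down, gripper open.
Joint ranges: [-2.53, 2.53], [-0.77, 2.02], [0.04, 2.7], [-1, 4.14], [0.28, 2.66], [-3.11, 3.11]. Speed limits (rad/s): [2.57, 2.57, 3.14, 3.14, 3.14, 3.14].

INTERFACE

Orientations are given as [roll, pitch, yaw] about the fixed x, y, z axes, in that order (R = Rz(yaw) Ry(pitch) Rx(roll)).
In Python, from plant import bot gives the robot as it stands.
- The arm moves only by the shell command python3 -m pendant 'ROWS' [OPENING]. ROWS is JSON, a list of rows, each an object with "linear": the shift along the world's x, y, z in mm, a list of three; "twist": the turn about the world's z in degrees. In form: [{"linear": [x, y, z], "twist": twist}, ...]. A call has 1 to 20 rows; each row is the pose to reach, as a shift and turn from the pose commanded when the call began; what a row does not reach only later rows make up. A row lasts 1/8 s, in which the tool goes at most 62.5 mm and 10.7 degrees, less where a joint would pass 70% of its speed; a pose out of reach is approached as far as the arm can. A call with a gripper value outside its range is refused whole. OPENING is the closure in counts, from 0 (fully open) to 255 (shut), set as the call begins (- or left out, the last holds). The fingers move at their own pace and stop on an object; the grip force is fixed at half the most. Time passes only in rows, so rows that repeat a pose let the fingers close. It gives the time, the measured TCP pose, the force and the opening at its end, in the units of the state.
- bot.get_obs(): the state, without advancing time (a new reading comes with each control period).
- bot.capture(name): name is "scene" or "top" or "wrist"; returns a dict with "frame" (400x640x3 uint8, blue, green, red), "z_map" (400x640 float32, mm along the optical axis (not along the pixel's ray), 0 where there is no reading), "fx", "fy", "cx", "cy" (pixels), "rvec" (rotation vector, rad) and "tvec" (3), from world to camera coordinates, as OpenCV has them. Camera axes: x right, y down, z forward; pixel columns grow to the right and rows downward; lengths in mm; the calibration is good to about 2 mm. A picture is of the moment at which its call begins.
- bot.close_job(): hands the job in, once; it reports no verdict.
The state is a dict: "time": time; "joint_positions": joint angles; "dq": joint speeds; "tau": joint torques, N m; "tool_pos": TCP position; "tcp_rot": TCP orientation; "contact_force": force on the tool from outside, world axes, zero at the start; "moment": the same for the moment, N m; "grip_width": finger opening in mm.
Only numpy, scipy, OpenCV 4.12 (cv2) and the standard library are available. Lean on these libraries where they do the work, as an engineer would, in place of code of your own. Each camera call takes 0.05 s, during which the arm holds its last target. There are 200 camera calls.

TASK

Gently push the circuit module along its channel until it is fully home against the end stop of the blue fixture, then turn the orange clamp knob clockwise until its rubber foot just touches the module, and tighten it a quarter of a turn more from there, no further. Let go, leave the module home and clamped, and do not disturb the other things on the bench.

Things in the scene. Friction and masses are not known exactly. Their poses are not given: they have to be found in the camera images.
- nest: blue fixture fixed to the bench, plate 180 x 130 x 12 mm (x -100 to +80 mm). Origin at bench level on the channel's centre line; x along the channel to its closed end, z up. Two aluminium guide rails, inside 61.5 mm apart, 8 mm thick, x -60 to +70 mm, tops 28 mm above the bench. The channel is open at its -x end, towards the robot.
- stop (a point): middle of the inner face of the dark end stop of the channel, at x = +60 mm, z = 20 mm of nest; same axes. Home means that the module's +x end face bears on it; the module's origin is then at x = 0 of nest.
- module: circuit module, 0.2 to 0.5 kg, 120 long (x), 60 wide, 24 mm tall, origin at the centre of its underside, axes as nest. Lies in the channel on the 12 mm plate, at first 25 to 50 mm short of the stop. Green board with components (up to 37 mm tall) on its -x half, bare aluminium on its +x half, where the clamp foot lands. Push on its flat -x end face.
- module_end (a point): centre of the module's flat aluminium -x end face (60 mm wide, 20 mm tall), 22 mm above the bench; x points into the module, along the channel.
- clamp: dark steel bridge over the channel; origin and axes coincide with those of nest. Posts at y = +-50 mm and a cross beam (26 mm along x, 114 mm along y, top 82 mm above the bench), centred on x = +30 mm. The vertical screw spindle stands at x = +30 mm, y = 0: orange knob above, rubber foot below the beam.
- knob_grip (a point): where to pinch the knob: orange bar 44 mm long (this point's x), 12 mm thick (y), 36 mm tall, its top 14 mm above this point, white mark at the +x end of the top. On the spindle axis, 120 mm above the bench when the knob reads 0. Pinch across the 12 mm from above; 22 mm below this point is a small collar, 10 mm in radius.
- knob (a joint): knob angle (rad), 0 to 0.4 at the start; grows clockwise seen from above (tightening). At 0 the bar's x lies along the x of nest. The knob and foot sink 8 mm per turn. It stays where it is left and can be re-gripped at any time (bar symmetric by half turns). Touch comes 0.5 to 3.5 rad after the start.
- foot (a point): on the spindle axis 40 mm above the bench at knob 0; turns and sinks with the knob. Here is the rubber foot, 39 mm across, on a preloaded spring (gives way at 10 N, then 5 N per mm). Its length is hand-set by up to 3 mm, so touch must be felt: turning takes about 0.05 N m free, 0.12 at 0.3 rad past touch, 0.2 a quarter turn past it (18 N).
- capacitor: bystander, leave alone: blue upright capacitor can, 25 mm across, 40 mm tall, standing near the fixture; origin at the centre of its underside
- toroid: bystander, leave alone: copper-coloured ring core lying flat, 36 mm across, 14 mm tall, near the fixture; origin at the centre of its underside
- spool: bystander, leave alone: grey flanged spool standing on end, 52 mm across, 40 mm tall, near the fixture; origin at the centre of its underside
- screwdriver: bystander, leave alone: screwdriver lying on the mat to the robot's left; origin at the centre of its underside
- jar: bystander, leave alone: small lidded jar, 48 mm across, 55 mm tall, to the robot's right; origin at the centre of its underside
- spare: bystander, leave alone: another, smaller circuit module lying on the mat, 90 x 55 mm, to the robot's right; not part of this job; origin at the centre of its underside
Not all that is in view belongs to the job. What is meant by the nest is not purple, and is the larger of those in its own colour. What is shaped like the module but pink or purple is not meant.

How it is judged:
By the outcome, as a careful person would: the job done as asked, in the order asked, and still so for the second after the job is handed in, with the robot touching nothing.
It also fails if it takes over 72 s, if anything falls off the work surface, if the arm or the gripper's body presses on something with over 40 N, if the wrist force passes 120 N, or if a joint passes its speed limit or range.

## Working session

There is one attempt and no reset: what is moved stays moved. The work goes in short steps, Python scripts to look and compute and a shell command to move; the robot and the scene stay as the last step left them, time stands still between calls to the robot, and variables do not carry over. Pictures are saved under pics/ and viewed, about 8 in all and at most 12, crops included, and the job is handed in when it is done.

```bash
ls; mkdir -p pics; cat > h.py <<'E'
import numpy as np, cv2
from plant import bot
def P(c):
    R,_=cv2.Rodrigues(np.array(c["rvec"],float)); return R,np.array(c["tvec"],float).ravel()
def cloud(c):
    R,t=P(c); z=c["z_map"]; v,u=np.indices(z.shape)
    X=np.stack([(u-c["cx"])/c["fx"]*z,(v-c["cy"])/c["fy"]*z,z],-1)
    W=(X-t)@R; W[z==0]=np.nan; return W
def ray(c,u,v,h):
    R,t=P(c); d=np.array([(u-c["cx"])/c["fx"],(v-c["cy"])/c["fy"],1])@R; o=-t@R
    return o+d*(h-o[2])/d[2]
def proj(c,p):
    R,t=P(c); q=R@np.array(p,float)+t; return c["fx"]*q[0]/q[2]+c["cx"],c["fy"]*q[1]/q[2]+c["cy"]
E
python3 - <<'E'
from h import *
print({k:np.round(v,3).tolist() if not isinstance(v,float) else v for k,v in bot.get_obs().items()})
a=bot.capture("top");b=bot.capture("scene")
import pickle;pickle.dump((a,b),open("c0.pkl","wb"))
cv2.imwrite("pics/top0.png",a["frame"]);cv2.imwrite("pics/scene0.png",b["frame"])
E
```

```text
pics
{'time': 0.0, 'joint_positions': [0.973, 0.343, 1.525, -0.0, 1.275, -0.146], 'dq': [0.0, 0.0, 0.002, 0.0, -0.001, 0.0], 'tau': [0.002, -43.125, -24.422, 0.072, 0.056, -0.0], 'tool_pos': [228.972, 472.009, 226.054], 'tcp_rot': [-3.141, 0.001, 1.119], 'contact_force': [-0.557, 0.473, -0.699], 'moment': [-0.018, -0.0, 0.03], 'grip_width': 91.62821705992256}
```

View pics/top0.png

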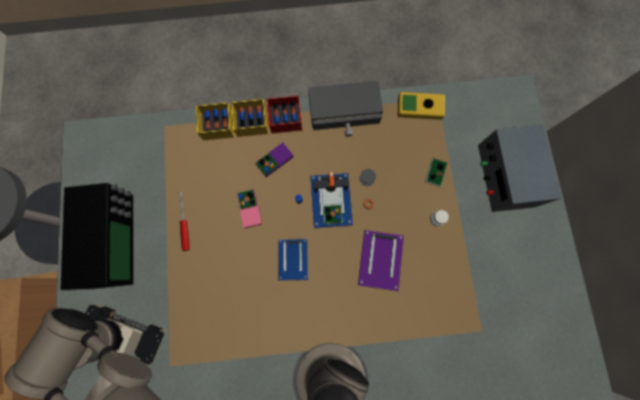

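View pics/scene0.png

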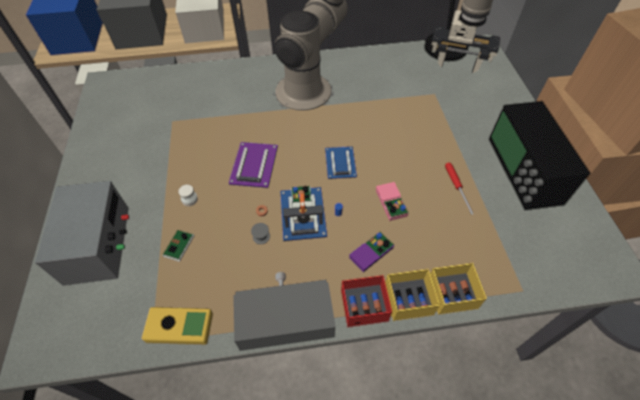

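Top view candidates for the nest are the large blue fixture (331,200), the smaller blue one (293,260) and the purple one (381,260). For the module they are the green/aluminium one in the channel (332,208), the pink (249,210), the purple (274,159) and the spare (437,172). I choose the large blue fixture and the module inside it. Next I take a close crop and a coarse pose.

```bash
python3 - <<'E'
from h import *
import pickle
a,b=pickle.load(open("c0.pkl","rb"))
for n,c in(("top",a),("scene",b)):
    hsv=cv2.cvtColor(c["frame"],cv2.COLOR_BGR2HSV)
    m=cv2.inRange(hsv,(100,120,50),(118,255,255))
    k,l,s,ce=cv2.connectedComponentsWithStats(cv2.morphologyEx(m,cv2.MORPH_CLOSE,np.ones((7,7))))
    for i in range(1,k):
        if s[i,4]>150:
            pts=np.argwhere(l==i)[:,::-1]
            W=np.array([ray(c,u,v,12)[:2] for u,v in pts],np.float32)
            print(n,ce[i].round(),s[i,4],cv2.minAreaRect(W))
R,t=P(a);print("topcam",-t@R,a["fx"]); R,t=P(b);print("scenecam",-t@R)
w=bot.capture("wrist");R,t=P(w);print("wrist",-t@R,R.round(2),w["fx"],w["cx"],w["cy"])
cv2.imwrite("pics/crop0.png",np.hstack([cv2.resize(a["frame"][160:240,290:390],(400,320),interpolation=2),cv2.resize(b["frame"][170:250,250:350],(400,320),interpolation=2)]))
E
```

```text
top [331. 209.] 633 ((557.9583740234375, -67.8356704711914), (123.3927993774414, 172.79774475097656), 87.94290924072266)
top [292. 260.] 1026 ((376.2148742675781, 78.36734008789062), (87.9366455078125, 122.18080139160156), 85.03087615966797)
scene [66. 24.] 3195 ((-605.4235229492188, -999.7298583984375), (529.20068359375, 294.9154968261719), 17.91550636291504)
scene [340. 162.] 739 ((381.121826171875, 81.99446868896484), (86.12076568603516, 125.1604232788086), 85.35552215576172)
scene [304. 230.] 577 ((612.8085327148438, -65.92008972167969), (121.47666931152344, 73.9896240234375), 87.67626953125)
scene [363. 297.] 167 ((851.7318115234375, 64.4259033203125), (75.81395721435547, 18.0816593170166), 89.912841796875)
scene [411. 298.] 190 ((872.3518676757812, 185.76947021484375), (24.037477493286133, 74.72167205810547), 1.6387799978256226)
topcam [ 301.17272739    4.14626765 1223.28433741] 369.75743293084713
scenecam [1269.06215251 -103.58309269 1076.60162738]
wrist [157.66723419 505.93240858 383.26021305] [[ 0.44  0.9  -0.  ]
 [ 0.86 -0.42  0.29]
 [ 0.26 -0.13 -0.96]] 306.4564705901035 325.1717670419728 195.34563507606623
```

View pics/crop0.png

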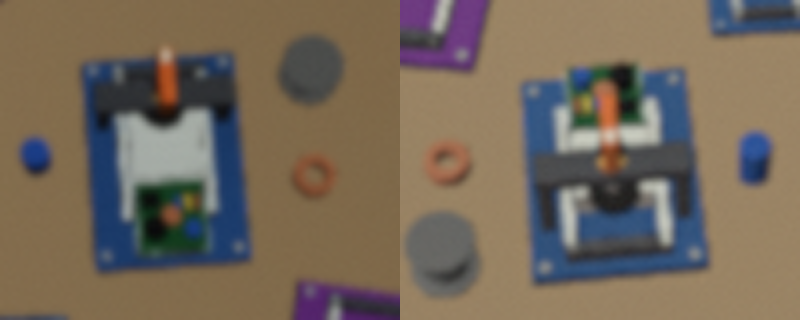

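Confirmed: the large blue fixture has the clamp bridge, orange knob and green/aluminium module. Next I move the wrist camera over it.

```bash
python3 -m pendant '[{"linear":[40,-60,0],"twist":3},{"linear":[65,-115,0],"twist":6},{"linear":[88,-170,0],"twist":9},{"linear":[110,-225,0],"twist":12},{"linear":[132,-280,0],"twist":15},{"linear":[154,-335,0],"twist":18},{"linear":[176,-390,0],"twist":20},{"linear":[198,-445,0],"twist":22},{"linear":[220,-500,0],"twist":24},{"linear":[221,-537,0],"twist":24},{"linear":[221,-537,0],"twist":24},{"linear":[221,-537,0],"twist":24}]' 255
python3 - <<'E'
from h import *
import pickle
w=bot.capture("wrist");pickle.dump(w,open("w1.pkl","wb"))
cv2.imwrite("pics/w1.png",w["frame"]);R,t=P(w);print(-t@R)
E
```

```text
time: 1.65
tool_pos: [449.9, -64.1, 226.5]
tcp_rot: [-3.141, -0.001, 1.537]
contact_force: [-0.0, 0.3, 0.6]
grip_width: 0.4
[370.64850507 -62.43997176 383.70811207]
```

View pics/w1.png

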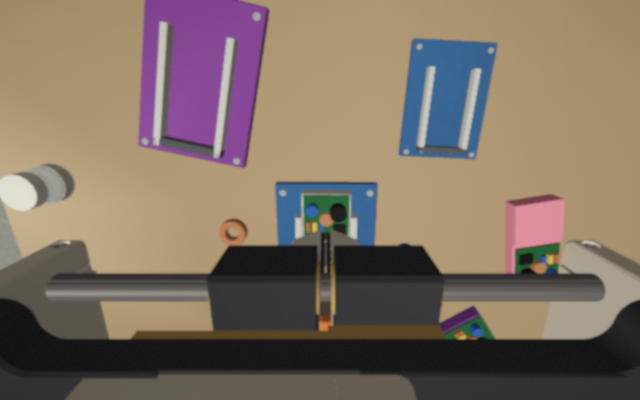

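The wrist view shows the chosen nest at (327,215), with the shut fingers hiding its far half. I open the fingers and look again from two places.

```bash
cat > m.py <<'E'
from h import *
import pickle,sys
w=bot.capture("wrist");pickle.dump(w,open(sys.argv[1]+".pkl","wb"))
cv2.imwrite("pics/%s.png"%sys.argv[1],w["frame"])
E
python3 -m pendant '[{"linear":[-20,0,10],"twist":0},{"linear":[-40,0,20],"twist":0},{"linear":[-40,0,20],"twist":0},{"linear":[-40,0,20],"twist":0},{"linear":[-40,0,20],"twist":0},{"linear":[-40,0,20],"twist":0}]' 0
python3 m.py w2
python3 -m pendant '[{"linear":[30,0,0],"twist":0},{"linear":[80,0,0],"twist":0},{"linear":[80,0,0],"twist":0},{"linear":[80,0,0],"twist":0}]'
python3 m.py w3
python3 -c "
import cv2,numpy as np
a=cv2.imread('pics/w2.png')[130:400,180:480];b=cv2.imread('pics/w3.png')[100:370,180:480]
cv2.imwrite('pics/w23.png',cv2.resize(np.hstack([a,b]),(800,360)))"
```

```text
time: 2.45
tool_pos: [410.4, -64.5, 246.4]
tcp_rot: [-3.141, -0.0, 1.538]
contact_force: [-0.2, 0.1, -0.6]
grip_width: 55.6
time: 3.0
tool_pos: [489.6, -64.5, 246.1]
tcp_rot: [-3.14, -0.0, 1.538]
contact_force: [-0.8, -0.1, 0.3]
grip_width: 91.7
```

View pics/w23.png

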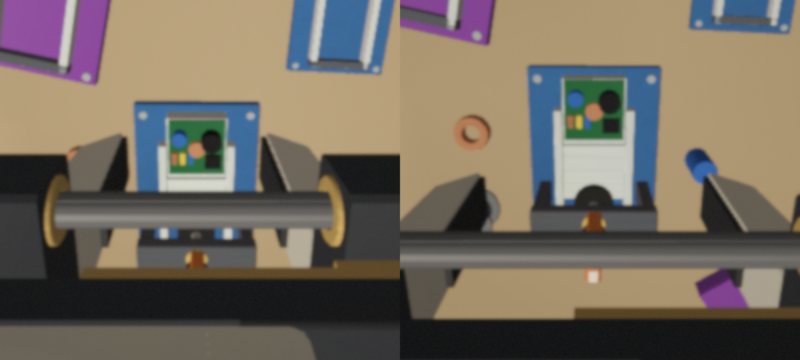

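The right half (w3) shows the plate's front corners, the module's near end (crop 595,80), the black foot (593,195) and the knob's white mark (593,277). Now I measure.

```bash
python3 - <<'E'
from h import *
import pickle
a,b=pickle.load(open("c0.pkl","rb"))
for n in("w2","w3"):
    c=pickle.load(open(n+".pkl","rb"));W=cloud(c)
    hsv=cv2.cvtColor(c["frame"],cv2.COLOR_BGR2HSV)
    m=cv2.inRange(hsv,(100,120,50),(118,255,255)); m[:100]=0; m[:,:270]=0;m[:,385:]=0
    k,l,s,ce=cv2.connectedComponentsWithStats(m);i=1+np.argmax(s[1:,4]);q=l==i
    print(n,s[i],"depth z plate",np.nanmedian(W[q][:,2]))
    # edges: left/right extreme columns per row, top extreme row per column
    rows=range(s[i,1]+8,s[i,1]+55 if n=="w2" else s[i,1]+75)
    L=np.array([ray(c,np.where(q[r])[0].min()-.5,r,12) for r in rows]);Rr=np.array([ray(c,np.where(q[r])[0].max()+.5,r,12) for r in rows])
    cols=range(s[i,0]+8,s[i,0]+s[i,2]-8)
    T=np.array([ray(c,u,np.where(q[:,u])[0].min()-.5,12) for u in cols])
    fl=np.polyfit(L[:,0],L[:,1],1);fr=np.polyfit(Rr[:,0],Rr[:,1],1);ft=np.polyfit(T[:,1],T[:,0],1)
    yaw=np.array([np.arctan(fl[0]),np.arctan(fr[0]),-np.arctan(ft[0])]);print("yaws deg",np.degrees(yaw))
    yc=(fl+fr)/2; y0=np.polyval(yc,T[:,0].mean());x0=np.polyval(ft,y0);print("front edge mid",x0,y0,"width",fl[1]-fr[1]+(fl[0]-fr[0])*x0)
    # module: green
    g=cv2.inRange(hsv,(45,80,30),(85,255,200));g[:120]=0;g[:,:270]=0;g[:,385:]=0
    ys,xs=np.where(g);print("green px",xs.min(),xs.max(),ys.min(),ys.max())
    u=int(np.median(xs));vs=range(ys.min()-14,ys.min()+4)
    for v in vs: print(v,c["frame"][v,u].tolist(),W[v,u].round(1).tolist(),end=";")
    print()
    o=cv2.inRange(hsv,(3,150,70),(18,255,255));o[:200]=0
    ys,xs=np.where(o);print("orange",len(xs),xs.min(),xs.max(),ys.min(),ys.max()) if len(xs) else 0
    wm=cv2.inRange(hsv,(0,0,190),(180,40,255));wm[:270]=0;wm[:,:270]=0;wm[:,380:]=0;ys,xs=np.where(wm)
    if len(xs):print("white",len(xs),xs.mean(),ys.mean(),np.nanmedian(W[ys,xs],0), "at z134",ray(c,xs.mean(),ys.mean(),133))
    S=W[(W[...,2]>128)&(W[...,2]<140)&(W[...,0]>560)&(W[...,0]<680)&(abs(W[...,1]+66)<40)];print("knob pts",len(S),S.mean(0) if len(S) else 0)
c=a;hsv=cv2.cvtColor(c["frame"],cv2.COLOR_BGR2HSV);o=cv2.inRange(hsv,(3,150,90),(15,255,255));o[:165]=0;o[195:]=0;o[:,:320]=0;o[:,345:]=0
W=cloud(a);ys,xs=np.where(o);print("top orange",len(xs),xs.min(),xs.max(),ys.min(),ys.max(),np.nanmax(W[ys,xs],0),np.nanmin(W[ys,xs],0))
p=np.array([ray(a,x,y,134)[:2] for x,y in zip(xs,ys)],np.float32);print(cv2.minAreaRect(p))
E
```

```text
w2 [ 281  207   93   67 2457] depth z plate 11.108143717714299
yaws deg [-2.15697595 -2.1242414  -3.03926473]
front edge mid 466.74625198347195 -64.56919028386709 width -124.88121711207563
green px 307 347 221 258
207 [97, 70, 50] [468.3, -63.4, 7.6];208 [126, 86, 50] [468.9, -63.4, 10.0];209 [148, 103, 59] [470.0, -63.5, 11.2];210 [157, 109, 61] [470.8, -63.5, 12.8];211 [158, 111, 62] [472.7, -63.5, 11.5];212 [154, 109, 66] [474.4, -63.6, 10.8];213 [142, 107, 82] [476.2, -63.6, 10.0];214 [116, 104, 99] [476.0, -63.7, 14.4];215 [97, 101, 105] [475.7, -63.7, 18.9];216 [94, 102, 107] [476.2, -63.7, 21.5];217 [97, 107, 111] [475.4, -63.8, 27.1];218 [111, 123, 123] [475.6, -63.8, 30.5];219 [115, 132, 125] [476.8, -63.8, 30.9];220 [91, 117, 94] [476.7, -63.9, 34.6];221 [66, 109, 56] [478.4, -63.9, 33.9];222 [62, 109, 46] [479.4, -64.0, 34.9];223 [63, 112, 47] [480.9, -64.0, 34.5];224 [61, 109, 44] [482.7, -64.0, 33.5];
orange 153 272 544 319 337
white 203 326.8226600985222 278.88669950738915 [552.08913057 -67.45859893  34.46204816] at z134 [501.31462634 -66.66903499 133.        ]
knob pts
[... 657 characters left out ...]
57 [97, 99, 99] [476.0, -63.9, 21.5];158 [104, 115, 112] [475.7, -63.9, 30.7];159 [111, 129, 117] [476.8, -63.9, 31.3];160 [89, 118, 87] [477.9, -63.9, 32.2];161 [63, 104, 51] [478.6, -64.0, 35.2];162 [56, 101, 40] [480.1, -64.0, 33.6];163 [57, 102, 41] [481.1, -64.1, 34.9];
orange 399 153 603 202 338
white 42 324.3809523809524 307.4047619047619 [612.97117911 -70.45727704 133.91358613] at z134 [613.75221822 -70.22531491 133.        ]
knob pts 112 [612.35909835 -69.75121619 133.42231674]
top orange 48 329 333 176 185 [609.16952435 -62.67952073 136.33505592] [576.58775935 -76.01755415  91.51529823]
((591.857421875, -67.9677505493164), (12.222389221191406, 28.44449234008789), 83.41473388671875)
```

```bash
python3 -m pendant '[{"linear":[-45,0.7,-30],"twist":0},{"linear":[-45,0.7,-80],"twist":0},{"linear":[-45,0.7,-130],"twist":0},{"linear":[-45,0.7,-160],"twist":0},{"linear":[-45,0.7,-190],"twist":0},{"linear":[-45,0.7,-210],"twist":0},{"linear":[-45,0.7,-222],"twist":0},{"linear":[-45,0.7,-228],"twist":0},{"linear":[-45,0.7,-228],"twist":0}]' 255
python3 -m pendant '[{"linear":[4,-0.1,0],"twist":0},{"linear":[8,-0.3,0],"twist":0},{"linear":[12,-0.4,0],"twist":0},{"linear":[15,-0.5,0],"twist":0},{"linear":[18,-0.6,0],"twist":0},{"linear":[20,-0.7,0],"twist":0},{"linear":[22,-0.8,0],"twist":0},{"linear":[24,-0.9,0],"twist":0},{"linear":[26,-0.9,0],"twist":0},{"linear":[28,-1,0],"twist":0},{"linear":[30,-1.1,0],"twist":0},{"linear":[30,-1.1,0],"twist":0}]'
```

```text
time: 4.18
tool_pos: [445.2, -64.0, 19.0]
tcp_rot: [3.141, 0.0, 1.538]
contact_force: [0.1, 0.5, 0.3]
grip_width: 5.9
time: 5.68
tool_pos: [475.6, -65.1, 18.8]
tcp_rot: [3.141, 0.0, 1.538]
contact_force: [0.2, 0.3, 0.3]
grip_width: 0.5
```

```bash
python3 -m pendant '[{"linear":[2,-0.1,0],"twist":0},{"linear":[4,-0.1,0],"twist":0},{"linear":[6,-0.2,0],"twist":0},{"linear":[8,-0.3,0],"twist":0},{"linear":[10,-0.4,0],"twist":0},{"linear":[12,-0.4,0],"twist":0},{"linear":[14,-0.5,0],"twist":0}]'; python3 m.py w4
python3 -m pendant '[{"linear":[1,0,0],"twist":0},{"linear":[2,-0.1,0],"twist":0},{"linear":[3,-0.1,0],"twist":0},{"linear":[4,-0.1,0],"twist":0}]'
```

```text
time: 6.55
tool_pos: [489.3, -65.6, 18.7]
tcp_rot: [-3.142, -0.0, 1.538]
contact_force: [-3.3, -0.1, 2.3]
grip_width: 0.6
time: 7.1
tool_pos: [493.3, -65.7, 18.7]
tcp_rot: [3.141, -0.0, 1.538]
contact_force: [-2.8, 0.1, 1.1]
grip_width: 0.7
```

```bash
for i in 1; do python3 -m pendant '[{"linear":[1,0,0],"twist":0},{"linear":[2,-0.1,0],"twist":0},{"linear":[3,-0.1,0],"twist":0},{"linear":[3,-0.1,0],"twist":0}]'; done; python3 -m pendant '[{"linear":[0.5,0,0],"twist":0},{"linear":[1,0,0],"twist":0},{"linear":[1,0,0],"twist":0}]';  python3 -m pendant '[{"linear":[0.5,0,0],"twist":0},{"linear":[1,0,0],"twist":0},{"linear":[1,0,0],"twist":0}]'
```

```text
time: 7.6
tool_pos: [496.5, -65.8, 18.7]
tcp_rot: [3.141, -0.0, 1.538]
contact_force: [-1.2, -1.1, -0.9]
grip_width: 0.2
time: 7.98
tool_pos: [497.3, -65.8, 18.7]
tcp_rot: [3.142, -0.0, 1.538]
contact_force: [-2.2, -1.4, -0.6]
grip_width: 0.5
time: 8.35
tool_pos: [497.3, -65.7, 18.7]
tcp_rot: [-3.14, -0.0, 1.538]
contact_force: [-5.8, -1.4, 3.8]
grip_width: 0.5
```

```bash
python3 -m pendant '[{"linear":[0.5,0,0],"twist":0},{"linear":[1,0,0],"twist":0},{"linear":[1,0,0],"twist":0}]'; python3 -m pendant '[{"linear":[0.5,0,0],"twist":0},{"linear":[1,0,0],"twist":0},{"linear":[1,0,0],"twist":0}]'
```

```text
time: 8.72
tool_pos: [497.3, -65.7, 18.7]
tcp_rot: [-3.138, -0.0, 1.538]
contact_force: [-9.0, -1.2, 6.4]
grip_width: 0.4
time: 9.1
tool_pos: [497.3, -65.6, 18.6]
tcp_rot: [-3.136, -0.001, 1.538]
contact_force: [-12.3, -2.5, 8.5]
grip_width: 0.3
```

The module is home: firm at 497.3 while the force rose from 6 to 12 N. I back off, rise and open for a knob view.

```bash
python3 -m pendant '[{"linear":[-5,0,0],"twist":0},{"linear":[-25,0,0],"twist":0},{"linear":[-30,0,30],"twist":0},{"linear":[-30,0,80],"twist":0},{"linear":[-30,0,130],"twist":0},{"linear":[-30,0,180],"twist":0},{"linear":[0,-1,228],"twist":0},{"linear":[50,-2,228],"twist":0},{"linear":[50,-2,228],"twist":0},{"linear":[50,-2,228],"twist":0}]' 0
python3 m.py w5
python3 -c "
import cv2,numpy as np
a=cv2.imread('pics/w5.png')[60:330,180:480]
cv2.imwrite('pics/w5c.png',cv2.resize(a,(600,540)))"
```

```text
time: 10.35
tool_pos: [549.8, -67.6, 246.2]
tcp_rot: [-3.141, -0.0, 1.538]
contact_force: [-0.1, 0.6, -0.1]
grip_width: 91.1
```

View pics/w5c.png

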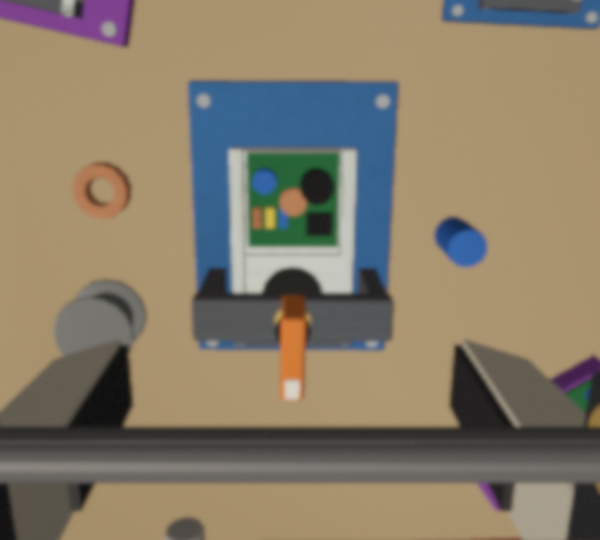

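The knob bar's top runs from crop (293,318) to its white end (291,400), nearly along the nest's x. The module end lies level with the rail ends (290,150).

```bash
python3 - <<'E'
from h import *
import pickle
c=pickle.load(open("w5.pkl","rb"));W=cloud(c)
hsv=cv2.cvtColor(c["frame"],cv2.COLOR_BGR2HSV)
o=cv2.inRange(hsv,(3,130,150),(20,255,255))|cv2.inRange(hsv,(0,0,170),(180,60,255))
o[:215]=0;o[270:]=0;o[:,:305]=0;o[:,350:]=0
k,l,s,ce=cv2.connectedComponentsWithStats(o);print(s[1:])
i=1+np.argmax(s[1:,4]);ys,xs=np.where(l==i)
p=np.array([ray(c,x,y,133.5)[:2] for x,y in zip(xs,ys)],np.float32);print("ray rect",cv2.minAreaRect(p),p.mean(0))
vx,vy,x0,y0=cv2.fitLine(p,cv2.DIST_L2,0,.01,.01).ravel();print(np.degrees(np.arctan2(vy,vx)))
S=(l==i)&(W[...,2]>129);q=W[S];print("z",np.median(q[:,2]),cv2.minAreaRect(q[:,:2].astype(np.float32)))
f=cv2.fitLine(q[:,:2].astype(np.float32),cv2.DIST_HUBER,0,.01,.01).ravel();print(np.degrees(np.arctan(f[1]/f[0])),f)
for r in range(215,265,4):
    x=np.where(l[r]==i)[0]
    if len(x): print(r,x.min(),x.max(),ray(c,x.mean(),r,133.5)[:2].round(1),np.nanmedian(W[r,x,2]).round(1))
# module end
for v in range(128,142): print(v,c["frame"][v,325].tolist(),W[v,325].round(1).tolist())
b=bot.capture("top");bb=b["frame"]
E
```

```text
[[319 215  15  45 460]]
ray rect ((595.0540771484375, -69.91362762451172), (13.185457229614258, 45.89126205444336), 85.74869537353516) [594.3662   -69.481865]
-1.7053965
z 133.05587107972525 ((597.2951049804688, -69.35770416259766), (11.077058792114258, 42.26361083984375), 86.7864990234375)
-2.3516624 [ 9.991578e-01 -4.103273e-02  5.957562e+02 -6.911371e+01]
215 320 320 [571.7 -74. ] 82.5
219 319 333 [575.9 -69.3] 131.6
223 320 332 [580.  -68.6] 132.6
227 320 331 [584.1 -69.2] 133.0
231 320 331 [588.2 -69.4] 132.6
235 320 331 [592.3 -69.5] 132.7
239 320 331 [596.5 -69.6] 133.0
243 320 331 [600.7 -69.8] 133.0
247 320 331 [605.  -69.9] 133.2
251 320 331 [609.3 -69.7] 133.8
255 320 331 [613.6 -69.8] 133.9
259 324 327 [618.  -70.3] 134.3
128 [145, 100, 56] [501.7, -67.1, 10.1]
129 [144, 100, 55] [502.7, -67.1, 12.1]
130 [145, 100, 56] [504.1, -67.1, 10.9]
131 [145, 101, 58] [505.3, -67.2, 10.7]
132 [138, 99, 62] [506.4, -67.2, 12.0]
133 [123, 100, 81] [508.0, -67.3, 8.9]
134 [111, 110, 106] [507.8, -67.3, 23.7]
135 [105, 120, 113] [508.3, -67.3, 29.9]
136 [91, 117, 93] [509.1, -67.3, 34.2]
137 [69, 105, 59] [510.2, -67.3, 34.5]
138 [58, 100, 41] [511.3, -67.4, 35.0]
139 [57, 101, 40] [512.6, -67.4, 34.0]
140 [55, 100, 41] [513.9, -67.5, 33.4]
141 [55, 99, 39] [515.0, -67.5, 33.8]
```

```bash
python3 -m pendant '[{"linear":[25,-1,0],"twist":0},{"linear":[47.6,-1.8,-20],"twist":0},{"linear":[47.6,-1.8,-65],"twist":0},{"linear":[47.6,-1.8,-105],"twist":0},{"linear":[47.6,-1.8,-130],"twist":0},{"linear":[47.6,-1.8,-143],"twist":0},{"linear":[47.6,-1.8,-143],"twist":0},{"linear":[47.6,-1.8,-143],"twist":0}]' 100
python3 -m pendant '[{"linear":[0,0,0],"twist":0},{"linear":[0,0,0],"twist":0},{"linear":[0,0,0],"twist":0},{"linear":[0,0,0],"twist":0},{"linear":[0,0,0],"twist":0},{"linear":[0,0,0],"twist":0}]' 255
python3 -c "
from h import *
o=bot.get_obs();print(o['moment'],o['contact_force'],o['joint_positions'])"
```

```text
time: 11.45
tool_pos: [598.5, -69.7, 105.2]
tcp_rot: [3.139, 0.0, 1.538]
contact_force: [0.3, 0.0, -0.2]
grip_width: 56.2
time: 12.2
tool_pos: [597.7, -68.6, 103.8]
tcp_rot: [-3.141, -0.002, 1.538]
contact_force: [0.5, 5.8, 2.8]
grip_width: 12.0
[ 0.94744992  0.03133778 -0.02686399] [0.51048419 5.81740937 2.79650277] [-2.42334416e-01  5.95820634e-01  1.46604964e+00  1.73342577e-03
  1.08030886e+00 -1.78107237e+00]
```

```bash
cat > o.py <<'E'
from h import *
M=[]
for i in range(3):
    if i: bot.capture("wrist")
    o=bot.get_obs();M.append(np.r_[o["moment"],o["contact_force"],o["tau"][5]])
print("t",round(o["time"],2),"mz",np.round([m[2] for m in M],3),"mean",np.mean(M,0).round(3),"yaw",round(float(np.degrees(o["tcp_rot"][2])),2),"pos",np.round(o["tool_pos"],1),"q6",round(float(o["joint_positions"][5]),3))
E
python3 o.py
python3 -m pendant '[{"linear":[0,0.4,0],"twist":0},{"linear":[0,0.8,0],"twist":0},{"linear":[0,0.8,-0.1],"twist":-3},{"linear":[0,0.8,-0.1],"twist":-6},{"linear":[0,0.8,-0.2],"twist":-9},{"linear":[0,0.8,-0.3],"twist":-12},{"linear":[0,0.8,-0.3],"twist":-15}]'; python3 o.py
python3 -m pendant '[{"linear":[0,0,-0.1],"twist":-3},{"linear":[0,0,-0.1],"twist":-6},{"linear":[0,0,-0.2],"twist":-9},{"linear":[0,0,-0.2],"twist":-10}]'; python3 o.py
```

```text
t 12.3 mz [-0.027 -0.027 -0.049] mean [ 0.955  0.036 -0.034  0.359  5.649  2.524 -0.042] yaw 88.12 pos [597.7 -68.6 103.8] q6 -1.781
time: 13.18
tool_pos: [597.7, -68.4, 103.4]
tcp_rot: [-3.141, -0.001, 1.274]
contact_force: [0.4, 4.1, 1.4]
grip_width: 11.7
t 13.28 mz [ 0.032  0.005 -0.031] mean [ 8.860e-01  8.700e-02  2.000e-03 -5.300e-01  4.451e+00  2.111e+00
 -9.000e-02] yaw 73.09 pos [597.8 -68.4 103.5] q6 -1.518
time: 13.78
tool_pos: [597.7, -68.3, 103.2]
tcp_rot: [-3.141, -0.001, 1.102]
contact_force: [0.1, 5.0, 2.2]
grip_width: 12.1
t 13.88 mz [ 0.073  0.082 -0.057] mean [0.998 0.024 0.032 0.101 5.137 1.968 0.058] yaw 63.16 pos [597.8 -68.3 103.2] q6 -1.344
```

```bash
cat > r.py <<'E'
from plant import bot
import math
o=bot.get_obs();s="%.2f %.2f %.4f %.4f"%(o["time"],math.degrees(o["tcp_rot"][2]),o["moment"][2],o["tau"][5])
print(s,[round(float(x),1) for x in o["contact_force"]],round(float(o["tool_pos"][2]),1));open("log.txt","a").write(s+"\n")
E
python3 -m pendant '[{"linear":[0,0.7,0.2],"twist":0},{"linear":[0,1.4,0.3],"twist":0}]' >/dev/null; python3 r.py
python3 -m pendant '[{"linear":[0,0,-0.1],"twist":-4}]' >/dev/null; python3 r.py
python3 -m pendant '[{"linear":[0,0,-0.1],"twist":-4}]' >/dev/null; python3 r.py
python3 -m pendant '[{"linear":[0,0,-0.1],"twist":-4}]' >/dev/null; python3 r.py
python3 -m pendant '[{"linear":[0,0,-0.1],"twist":-4}]' >/dev/null; python3 r.py
python3 -m pendant '[{"linear":[0,0,-0.1],"twist":-4}]' >/dev/null; python3 r.py
python3 -m pendant '[{"linear":[0,0,-0.1],"twist":-4}]' >/dev/null; python3 r.py
python3 -m pendant '[{"linear":[0,0,-0.1],"twist":-4}]' >/dev/null; python3 r.py
python3 -m pendant '[{"linear":[0,0,-0.1],"twist":-4}]' >/dev/null; python3 r.py
```

```text
14.12 63.15 -0.0264 -0.0169 [-0.2, -1.4, -1.7] 103.3
14.25 59.05 0.0522 -0.9982 [0.1, -0.4, -1.4] 103.2
14.38 55.00 0.0042 -0.7075 [-0.7, 0.5, -1.6] 103.1
14.50 51.00 0.0333 -0.6998 [0.8, 0.2, -0.8] 103.0
14.62 47.00 0.0297 -0.6995 [0.9, 0.8, -1.6] 102.9
14.75 43.00 0.0054 -0.6998 [0.8, 0.6, -1.1] 102.9
14.88 39.00 -0.0169 -0.6989 [-0.2, 1.0, -0.8] 102.8
15.00 35.00 0.0092 -0.6993 [0.2, 1.8, -0.9] 102.7
15.12 31.00 0.0641 -0.6996 [0.9, 1.0, -0.7] 102.6
```

The joint-6 torque is very clean at steady speed (-0.700), so I use it as the touch signal and keep the same pace.

```bash

python3 -m pendant '[{"linear":[0,0,-0.1],"twist":-4}]' >/dev/null; python3 r.py
python3 -m pendant '[{"linear":[0,0,-0.1],"twist":-4}]' >/dev/null; python3 r.py
python3 -m pendant '[{"linear":[0,0,-0.1],"twist":-4}]' >/dev/null; python3 r.py
python3 -m pendant '[{"linear":[0,0,-0.1],"twist":-4}]' >/dev/null; python3 r.py
python3 -m pendant '[{"linear":[0,0,-0.1],"twist":-4}]' >/dev/null; python3 r.py
python3 -m pendant '[{"linear":[0,0,-0.1],"twist":-4}]' >/dev/null; python3 r.py
python3 -m pendant '[{"linear":[0,0,-0.1],"twist":-4}]' >/dev/null; python3 r.py
python3 -m pendant '[{"linear":[0,0,-0.1],"twist":-4}]' >/dev/null; python3 r.py
python3 -m pendant '[{"linear":[0,0,-0.1],"twist":-4}]' >/dev/null; python3 r.py
python3 -m pendant '[{"linear":[0,0,-0.1],"twist":-4}]' >/dev/null; python3 r.py
```

```text
15.25 27.00 0.1033 -0.6995 [1.1, 1.2, -0.9] 102.5
15.38 23.00 0.0447 -0.6993 [-0.0, 0.8, -0.0] 102.4
15.50 19.00 0.0452 -0.6994 [1.1, 1.3, -1.1] 102.3
15.62 15.00 -0.0073 -0.6994 [1.0, 0.5, -1.4] 102.2
15.75 11.00 0.0116 -0.6993 [0.7, 0.8, -1.2] 102.1
15.88 7.00 0.0407 -0.6992 [1.3, 1.1, -1.1] 102.1
16.00 3.00 0.0239 -0.6992 [1.0, 1.5, -0.4] 102.0
16.12 -1.00 0.0438 -0.6991 [0.4, 0.8, -0.8] 101.9
16.25 -5.00 0.0219 -0.6991 [0.9, 2.1, -1.7] 101.8
16.38 -9.00 0.0139 -0.6991 [1.4, 1.4, -0.7] 101.7
```

```bash

python3 -m pendant '[{"linear":[0,0,-0.1],"twist":-4}]' >/dev/null; python3 r.py
python3 -m pendant '[{"linear":[0,0,-0.1],"twist":-4}]' >/dev/null; python3 r.py
python3 -m pendant '[{"linear":[0,0,-0.1],"twist":-4}]' >/dev/null; python3 r.py
python3 -m pendant '[{"linear":[0,0,-0.1],"twist":-4}]' >/dev/null; python3 r.py
python3 -m pendant '[{"linear":[0,0,-0.1],"twist":-4}]' >/dev/null; python3 r.py
python3 -m pendant '[{"linear":[0,0,-0.1],"twist":-4}]' >/dev/null; python3 r.py
python3 -m pendant '[{"linear":[0,0,-0.1],"twist":-4}]' >/dev/null; python3 r.py
python3 -m pendant '[{"linear":[0,0,-0.1],"twist":-4}]' >/dev/null; python3 r.py
python3 -m pendant '[{"linear":[0,0,-0.1],"twist":-4}]' >/dev/null; python3 r.py
python3 -m pendant '[{"linear":[0,0,-0.1],"twist":-4}]' >/dev/null; python3 r.py
python3 -c "
import numpy as np
L=np.loadtxt('log.txt')[1:,2]
for i in range(0,len(L),7): print(i,L[i:i+7].mean().round(3),L[i:i+7].std().round(3))"
```

```text
16.50 -13.00 0.0689 -0.6992 [0.8, 1.0, -0.8] 101.6
16.62 -17.00 0.0187 -0.6991 [1.1, 1.3, -0.6] 101.5
16.75 -21.00 0.0397 -0.6991 [1.2, 1.8, -0.8] 101.5
16.88 -25.00 0.0428 -0.6977 [2.1, 1.5, -0.3] 101.3
17.00 -29.00 0.0404 -0.6883 [1.2, 1.5, -0.5] 101.2
17.12 -33.00 0.0557 -0.6713 [0.9, 0.6, -0.3] 101.2
17.25 -36.99 0.0531 -0.6498 [2.0, 1.5, -0.3] 101.1
17.38 -40.99 0.1033 -0.6248 [2.1, 1.1, 0.8] 101.1
17.50 -44.99 0.1438 -0.5976 [2.4, 0.4, -0.2] 101.0
17.62 -48.99 0.1958 -0.5797 [1.9, 0.2, 0.1] 101.0
0 0.017 0.021
7 0.043 0.033
14 0.033 0.018
21 0.091 0.055
```

Touch shows up at a yaw of about -24° (tau departs from -0.699, with +0.07 about 17° later, matching the spec). The target is therefore about -114°. I carry on while logging.

```bash

python3 -m pendant '[{"linear":[0,0,-0.1],"twist":-4}]' >/dev/null; python3 r.py
python3 -m pendant '[{"linear":[0,0,-0.1],"twist":-4}]' >/dev/null; python3 r.py
python3 -m pendant '[{"linear":[0,0,-0.1],"twist":-4}]' >/dev/null; python3 r.py
python3 -m pendant '[{"linear":[0,0,-0.1],"twist":-4}]' >/dev/null; python3 r.py
python3 -m pendant '[{"linear":[0,0,-0.1],"twist":-4}]' >/dev/null; python3 r.py
python3 -m pendant '[{"linear":[0,0,-0.1],"twist":-4}]' >/dev/null; python3 r.py
python3 -m pendant '[{"linear":[0,0,-0.1],"twist":-4}]' >/dev/null; python3 r.py
python3 -m pendant '[{"linear":[0,0,-0.1],"twist":-4}]' >/dev/null; python3 r.py
```

```text
17.75 -52.98 0.1350 -0.5770 [1.9, 1.6, 0.7] 100.9
17.88 -56.98 0.1923 -0.5723 [2.2, 1.5, 0.4] 100.9
18.00 -60.98 0.1535 -0.5685 [3.2, 0.2, -0.0] 100.7
18.12 -64.98 0.1890 -0.5643 [2.9, -0.1, 0.8] 100.6
18.25 -68.98 0.1690 -0.5601 [2.6, -0.0, 0.3] 100.6
18.38 -72.99 0.2273 -0.5560 [1.8, 0.4, -0.1] 100.5
18.50 -76.98 0.1406 -0.5520 [2.4, -0.2, 1.1] 100.4
18.62 -80.98 0.1879 -0.5478 [1.8, 0.1, 1.0] 100.3
```

Past the knee (-49°) the slope matches the spring spec. The quarter turn from touch (about -23°) ends near -112°, so 31° remain.

```bash

python3 -m pendant '[{"linear":[0,0,-0.1],"twist":-4},{"linear":[0,0,-0.2],"twist":-8},{"linear":[0,0,-0.3],"twist":-12},{"linear":[0,0,-0.4],"twist":-16},{"linear":[0,0,-0.4],"twist":-20},{"linear":[0,0,-0.5],"twist":-24},{"linear":[0,0,-0.6],"twist":-28}]' >/dev/null; python3 r.py
python3 -m pendant '[{"linear":[0,0,-0.1],"twist":-3},{"linear":[0,0,-0.1],"twist":-3},{"linear":[0,0,-0.1],"twist":-3}]'; python3 r.py; python3 o.py
```

```text
19.50 -108.98 0.1697 -0.5185 [1.5, -1.3, 1.0] 99.8
time: 19.88
tool_pos: [598.7, -68.4, 99.7]
tcp_rot: [-3.139, -0.001, -1.952]
contact_force: [3.6, -4.1, 1.6]
grip_width: 11.7
19.88 -111.84 0.0420 0.0089 [3.6, -4.1, 1.6] 99.7
t 19.98 mz [0.042 0.038 0.05 ] mean [-7.070e-01 -3.920e-01  4.400e-02  3.713e+00 -4.113e+00  1.063e+00
 -1.000e-03] yaw -111.85 pos [598.7 -68.4  99.7] q6 1.713
```

```bash

python3 -m pendant '[{"linear":[0,0,0],"twist":0},{"linear":[0,0,0],"twist":0},{"linear":[0,0,0],"twist":0},{"linear":[0,0,0],"twist":0},{"linear":[0,0,0],"twist":0},{"linear":[0,0,0],"twist":0}]' 0; 
python3 -m pendant '[{"linear":[0,0,10],"twist":0},{"linear":[0,0,30],"twist":0},{"linear":[0,0,70],"twist":0},{"linear":[0,0,110],"twist":0},{"linear":[20,-8,147],"twist":0},{"linear":[45,-18,147],"twist":0},{"linear":[45,-18,147],"twist":0},{"linear":[45,-18,147],"twist":0}]'
python3 m.py w6
python3 - <<'E'
from h import *
import pickle
b=bot.capture("top");pickle.dump(b,open("t1.pkl","wb"))
c=pickle.load(open("w6.pkl","rb"))
cv2.imwrite("pics/f.png",np.hstack([cv2.resize(c["frame"],(480,300)),cv2.resize(b["frame"][140:240,240:340],(300,300))]))
W=cloud(c);q=W[(W[...,2]>122)&(W[...,2]<140)&(np.hypot(W[...,0]-597.5,W[...,1]+69)<26)][:,:2].astype(np.float32)
print(len(q),cv2.minAreaRect(q) if len(q) else 0)
f=cv2.fitLine(q,cv2.DIST_HUBER,0,.01,.01).ravel();print(np.degrees(np.arctan(f[1]/f[0])))
E
```

```text
time: 20.72
tool_pos: [597.8, -67.3, 99.2]
tcp_rot: [3.142, -0.0, -1.953]
contact_force: [0.2, -0.1, 0.4]
grip_width: 67.5
time: 21.72
tool_pos: [642.1, -85.1, 245.9]
tcp_rot: [3.14, -0.0, -1.953]
contact_force: [0.4, 0.4, -0.8]
grip_width: 91.8
514 ((597.942626953125, -69.91785430908203), (11.00565242767334, 43.91395568847656), 67.94633483886719)
-22.92121
```

View pics/f.png

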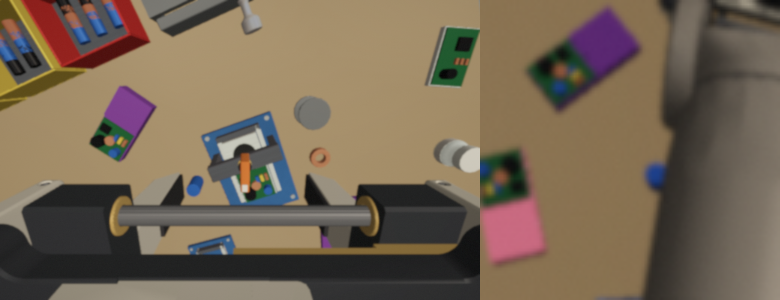

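The knob now lies at -22°, the same as the tool's turn, so nothing slipped. I check the module's end from the front again.

```bash

python3 -m pendant '[{"linear":[-5,1,0],"twist":10},{"linear":[-10,2,0],"twist":20},{"linear":[-15,3,0],"twist":30},{"linear":[-20,4,0],"twist":40},{"linear":[-25,5,0],"twist":50},{"linear":[-30,6,0],"twist":60},{"linear":[-35,7,0],"twist":70},{"linear":[-40,8,0],"twist":80},{"linear":[-45,9,0],"twist":90},{"linear":[-50,10,0],"twist":100},{"linear":[-55,11,0],"twist":110},{"linear":[-60,12,0],"twist":120},{"linear":[-65,13,0],"twist":130},{"linear":[-70,14,0],"twist":140},{"linear":[-75,15,0],"twist":150},{"linear":[-80,16,0],"twist":160},{"linear":[-85,17,0],"twist":170},{"linear":[-92,17,0],"twist":180},{"linear":[-92,17,0],"twist":190},{"linear":[-92,17,0],"twist":200}]'
python3 -m pendant '[{"linear":[0,0,0],"twist":0},{"linear":[0,0,0],"twist":0},{"linear":[0,0,0],"twist":0}]'
python3 m.py w7
python3 - <<'E'
from h import *
import pickle
for n in("w5","w7"):
    c=pickle.load(open(n+".pkl","rb"));W=cloud(c);R=W.reshape(-1,3)
    d=np.array([np.cos(-.036),np.sin(-.036)]);e=np.array([-d[1],d[0]])
    q=R[:,:2]-[567.4,-68.2];u=q@d;v=q@e;z=R[:,2]
    s=(abs(v)<22)&(z>17)&(z<29)&(u>-75)&(u<-45);print(n,"end face u",np.nanmedian(u[s]),s.sum(),end=" ")
    for lo,hi in((-22,-8),(8,22)):
        t=s&(v>lo)&(v<hi);print(np.median(u[t]).round(1),end=" ")
    print()
    hsv=cv2.cvtColor(c["frame"],cv2.COLOR_BGR2HSV)
    g=cv2.inRange(hsv,(45,80,30),(85,255,200));g[:120]=0;g[190:]=0;g[:,:290]=0;g[:,360:]=0;ys,xs=np.where(g)
    for m in(g,):print(n,"board rect at z35",cv2.minAreaRect(np.array([ray(c,a,b,35)[:2] for a,b in zip(xs,ys)],np.float32)))
a,b=[pickle.load(open(n+".pkl","rb"))["frame"][60:330,180:480] for n in("w5","w7")]
cv2.imwrite("pics/cmp.png",cv2.resize(np.hstack([a,b]),(800,360)))
E
```

```text
time: 24.32
tool_pos: [550.1, -68.0, 246.4]
tcp_rot: [-3.141, -0.0, 1.544]
contact_force: [0.4, -0.4, -0.0]
grip_width: 91.6
time: 24.7
tool_pos: [550.7, -68.3, 246.3]
tcp_rot: [-3.142, -0.0, 1.536]
contact_force: [1.9, -0.2, -0.2]
grip_width: 92.2
w5 end face u -59.42978784700418 35 -59.4 -59.5 
w5 board rect at z35 ((537.1134033203125, -66.9325180053711), (52.759986877441406, 53.855140686035156), 88.1383056640625)
w7 end face u -59.40600540245535 36 -59.4 -59.5 
w7 board rect at z35 ((536.9485473632812, -66.9623031616211), (52.51857376098633, 53.76485824584961), 88.02225494384766)
```

View pics/cmp.png

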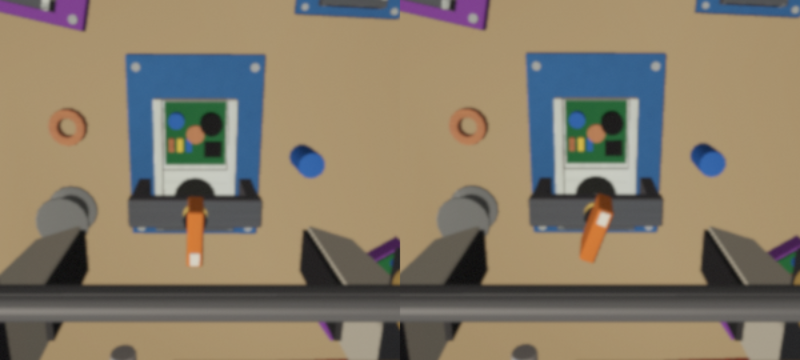

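The module hasn't moved and is home, the bystanders look unchanged, and the white mark has turned about 200°. I hand in.

```bash
python3 -c "
from plant import bot
print(bot.close_job(), bot.get_obs()['time'])"
```

```text
the job is handed in; nothing more can be done
the job is handed in; nothing more can be done
```

I pushed the module home, tightened the clamp about a quarter turn past touch, let go and handed the job in at about 25 s of the 72 s.

- **Module:** I pushed it about 32 mm with the shut fingers. It stopped firmly, not moving further as the push rose to 12 N. After clamping, its end face read x = -59.4 mm of nest (nominal -60), unchanged from before clamping.
- **Clamp:** I turned the knob about 200° clockwise in one grip. The wrist joint torque first rose at about -23° tool yaw, which I took as touch, good to about 2°. I stopped at -112°, so about 89° past touch. Afterwards the knob bar measured -22°, matching the tool's turn, so it did not slip.
- **Bystanders:** in the last wrist view the capacitor, toroid and spool looked unmoved. I did not re-measure the screwdriver, jar or spare. The arm only passed well above the bench.
- **Check that disagreed:** the extra turning torque just past touch was larger than described. At 26° past it was about +0.12 N m, where I expected about +0.08, and by the end about +0.18 where I expected +0.15. I went by the angle, so the clamp force may be about 20 N rather than 18 N.

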